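# Cover the treat bowl and hold the clip open on its note card

## Robot

A 6-joint arm with a two-finger parallel gripper is mounted at the origin on the work surface. World frame = base frame: x ahead of the robot, y to its left, z up, the work surface at z = 0. Lengths are in mm, angles in rad, forces in N, time in s.
With the tool pointing down it reaches from about 350 to 875 mm from the base axis. Payload 4.2 kg.
Tool frame: the origin (TCP) lies at the very end of the fingers, on their centre line; the grasp point (between the pads) lies 19 mm behind it (arm.grip_point_offset is the distance from the TCP to the grasp point, in mm); z points along the fingers, y is the direction in which the jaws open and shut (so a half turn about z gives the same grasp; the last joint's range is limited). The gripper opens to 85 mm and grips with 20 to 120 N. Pads are 22 mm wide; open, the fingers measure 114 mm over their backs; the gripper's body (76 mm by 85 mm) begins 54 mm behind the grasp point. The pads swing forward as they close: fully open they stand 13 mm farther back than shut.
Start: joints at [-0.925, 0.385, 0.008, 0, -1.194, -0.259], TCP at [235.78, -578.798, 231.312] pointing down, gripper open.
Joint ranges: [-3.14, 3.14], [-1.21, 2.06], [-1.07, 1.41], [-3.16, 2.05], [-2.99, -0.16], [-3.1, 3.1]. Speed limits (rad/s): [2.79, 2.79, 3.14, 3.14, 3.14, 3.14].

## Interface

Orientations are given as a unit quaternion [x, y, z, w].
In Python, from bench import arm gives the robot as it stands.
- The arm moves only by the tool drive_tool, never from a script. Its argument "steps" is a list of rows, each a list of 5 numbers: the shift along the tool's x, y, z in m, then the turn about the tool's z in degrees, then the finger opening in m, from 0 to 0.0854. A call has 1 to 20 rows; each row shifts and turns the commanded pose from where the row before left it, along the tool's axes as they then stand; what a row does not reach is not made up. A row lasts 1/10 s, in which the tool goes at most 50 mm and 8.59 degrees, less where a joint would pass 70% of its speed; a pose out of reach is approached as far as the arm can. A call is refused whole if a number of a shift passes 0.05 or a number of a turn 8.59, either way. A call with a gripper value outside its range is refused whole. The fingers move at their own pace and stop on an object; the grip force is fixed at half the most. Time passes only in rows, so rows that do not move let the fingers close. It gives the time, the measured TCP pose, the force and the opening at its end, in the units of the state.
- arm.read_state(): the state, without advancing time (a new reading comes with each control period).
- arm.get_image(name): name is "scene" or "top"; returns (picture, depth): 480x640x3 uint8, blue, green, red; 480x640 float32, mm along the optical axis (not along the pixel's ray), 0 where there is no reading.
- arm.camera_params(name): a dict with "K" (3x3 intrinsics, pixels), "world_to_cam" (4x4, takes a point from world to camera coordinates). Camera axes: x right, y up, looking along -z (the intrinsics and any distortion apply to the point x, -y, -z); pixel columns grow to the right and rows downward; lengths in mm; the calibration is good to about 2 mm. A picture is of the moment at which its call begins. camera_params takes no time and is no camera call.
- arm.job_done(): hands the job in, once; it reports no verdict.
The state is a dict: "clock": time; "joints": joint angles; "joint_vel": joint speeds; "joint_efforts": joint torques, N m; "position": TCP position; "ee_rot": TCP orientation; "contact_force": force on the tool from outside, world axes, zero at the start; "wrist_torque": the same for the moment, N m; "gripper_width": finger opening in mm.
Only numpy, scipy, OpenCV 4.12 (cv2) and the standard library are available. Lean on these libraries where they do the work, as an engineer would, in place of code of your own. Each camera call takes 0.05 s, during which the arm holds its last target.

## Task

Lower the bamboo cover with the upright note card onto the stoneware treat bowl so that it sits seated and level, without dropping it, and let go of it. Then take the steel spring clip by its handles, squeeze it wide open, and bring its gaping jaws around the card's free upright edge, about half-way up, one jaw on either side, well past the edge but not touching the card. Finish there, still holding the clip open in the air, so that I can slip a second note in; leave the key fob, earbud case and shoehorn where they are.

Things in the scene. Friction and masses are not known exactly. Their poses are not given: they have to be found in the camera images.
- bowl: Round open bowl of speckled beige stoneware, 60 high, rim 140 across outside and 130 inside (wall 5), loose, 0.7 kg, with biscuits low inside. Origin: centre of its underside; z up.
- bowl_rim (a point): Centre of the bowl's mouth, level with its rim (60 above its underside).
- cover: Loose bamboo cover, 0.18 kg. Origin: centre of its underside, z up. Upwards (mm): plug 110 across, z 0-8, goes into the bowl; disc 150 across, z 8-14, lies on the rim when seated (origin 8 below rim); grip bar across the centre, 60 along x, 20 along y, z 14-44. A stiff white card 3 thick stands upright in the bar, part of the cover: x 14-80, y 0, z 17-97, free edge at x 80. Any yaw will do.
- card_edge (a point): Middle of the card's free upright edge: at x 80, y 0, z 57 in the cover's frame, axes as the cover's (x outwards along the card, y across its 3 thickness). The card runs 40 above and 40 below it.
- clip: Steel spring clip lying on its side, 60 g, 30 high, two mirror halves on an upright pivot. Origin: the pivot, at the underside. x: midline when closed; jaws run to x 42 and meet there (hollow behind, 18 wide); handle plates 3 thick run from x -2, y +-10 to x -46, y +-24. Squeeze the plates along y near x -34 to open it. Axes go with the +y half: open by q, the midline is at -q/2 from x.
- clip_jaw (a joint): Opening angle of the clip, rad: 0 closed, 0.6 at its stop. Gap between the jaw tips: about 40 mm per rad. Width over the handle plates at x -34: about 44 mm closed, 22 at the stop, where the plates are parallel. The spring takes about 3.5 N on each plate to start opening, 7 to 8 N at 0.5 to 0.6, and shuts the clip when let go.
- tip_a (a point): Inner corner of the jaw tip of the +y half: x 42, y 0, 15 above the underside, in the clip's frame.
- tip_b (a point): Inner corner of the jaw tip of the -y half, at 15 above the underside; meets tip_a when closed.
- fob: Silver car key fob, 68 x 36 x 14, lying on the table, bystander. Origin: centre of its underside.
- earbuds: Green plastic earbud case, 62 x 46 x 26, bystander. Origin: centre of its underside.
- shoehorn: Flat steel shoehorn, 170 long (along x), up to 42 wide, 5 to 8 high, bystander. Origin: underside, near the middle.
Mind the look-alikes: they are no part of the job. Leave any black look-alike of the cover alone.

How it is judged:
By the outcome, as a careful person would: the job done as asked, in the order asked, and still so for the second after the job is handed in, while the arm keeps its last pose, push and grip.
It also fails if it takes over 64 s, if anything falls off the work surface, if the arm or the gripper's body presses on something with over 40 N, if the wrist force passes 120 N, or if a joint passes its speed limit or range.

## Working session

There is one attempt and no reset: what is moved stays moved. The work goes in short steps, Python scripts to look and compute and a tool call to move; the robot and the scene stay as the last step left them, time stands still between calls to the robot, and variables do not carry over. Pictures are saved under pics/ and viewed, and the job is handed in when it is done.

Besides the shell and the picture viewer there is one more tool, called after "Call:" as name(argument=value, ...) on one line, values as JSON. drive_tool: Moves the arm, as the interface text tells. Its arguments: {"type":"object","properties":{"steps":{"type":"array"}},"required":["steps"]}

```bash
mkdir -p pics; ls; python3 - <<'E'
from bench import arm
import cv2,numpy as np
s=arm.read_state();print(s)
for n in("scene","top"):
    im,d=arm.get_image(n);cv2.imwrite(f"pics/{n}0.png",im);np.save(f"{n}0.npy",d)
    p=arm.camera_params(n);print(n,p)
E
```

```text
pics
{'clock': 0.0, 'joints': array([-9.25401126e-01,  3.85520214e-01,  6.61395183e-03, -5.23764108e-04,
       -1.19401547e+00, -2.58638669e-01]), 'joint_vel': array([-9.98606414e-05, -2.05526798e-03,  7.38463903e-04, -3.51214597e-04,
        6.19730182e-04,  1.93039159e-03]), 'joint_efforts': array([ 1.82711656e-04, -3.92281473e+01,  1.88400525e+01,  4.18600604e+00,
       -4.58346345e-03,  1.41324509e-06]), 'position': array([ 235.55789234, -578.26277141,  230.23521356]), 'ee_rot': array([-1.92080355e-01,  9.81378596e-01,  1.06229097e-03, -2.45205243e-04]), 'contact_force': array([ 0.50554634, -0.15996301, -1.135123  ]), 'wrist_torque': array([ 0.00448005,  0.00295787, -0.01828995]), 'gripper_width': 85.59604261438643}
scene {'K': array([[490.14429058,   0.        , 310.20596316],
       [  0.        , 490.14429058, 239.86423141],
       [  0.        ,   0.        ,   1.        ]]), 'world_to_cam': array([[-3.33611986e-01,  9.42655192e-01, -1.02093755e-02,
         2.51508781e+01],
       [-5.89491386e-01, -2.00149199e-01,  7.82585589e-01,
         2.27674790e+02],
       [ 7.35664971e-01,  2.67098271e-01,  6.22459287e-01,
        -1.45910095e+03],
       [ 0.00000000e+00,  0.00000000e+00,  0.00000000e+00,
         1.00000000e+00]])}
top {'K': array([[494.77696382,   0.        , 323.25513196],
       [  0.        , 494.77696382, 241.58198387],
       [  0.        ,   0.        ,   1.        ]]), 'world_to_cam': array([[ 2.44916709e-02, -9.99698101e-01, -1.96571694e-03,
         1.03491856e+02],
       [ 9.96889364e-01,  2.42754216e-02,  7.49819920e-02,
        -4.62540005e+02],
       [-7.49116364e-02, -3.79603659e-03,  9.97182951e-01,
        -1.15744523e+03],
       [ 0.00000000e+00,  0.00000000e+00,  0.00000000e+00,
         1.00000000e+00]])}
```

View pics/scene0.png

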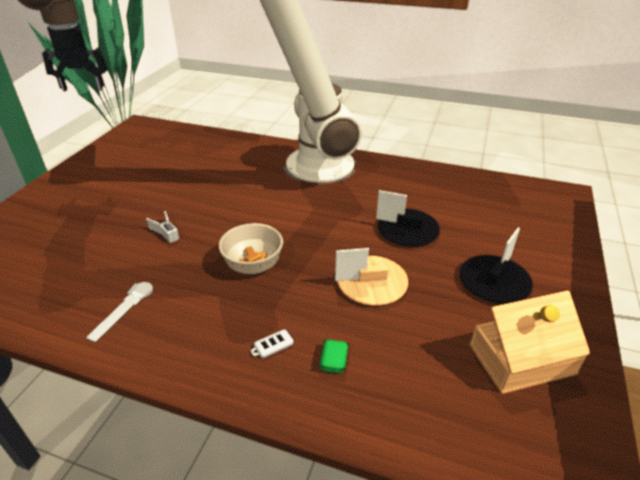

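View pics/top0.png

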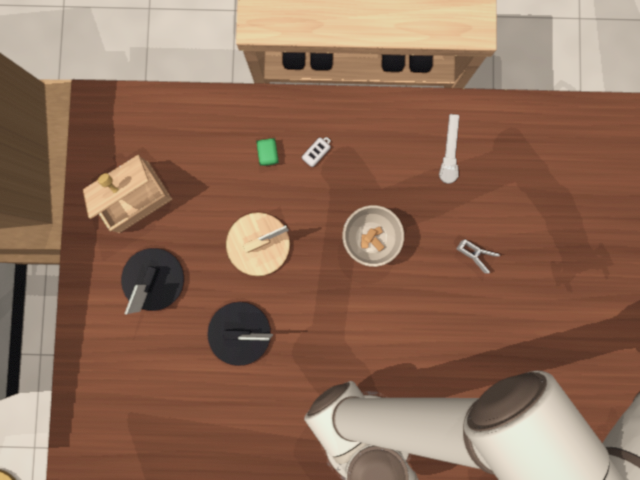

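Candidates: the bamboo cover (scene 372,280; top 258,245) against black look-alikes (scene 408,227 and 495,278; top 240,333 and 152,280). The wooden box (scene 530,340) isn't a match. The clip is at scene (163,228), top (478,255), and the bowl at top (373,236). I'm choosing the bamboo cover.

```bash
cat > h.py <<'E'
import numpy as np,cv2
from bench import arm
def world(n,d):
    p=arm.camera_params(n);K=p["K"];T=np.linalg.inv(p["world_to_cam"])
    v,u=np.indices(d.shape);X=(u-K[0,2])/K[0,0]*d;Y=(v-K[1,2])/K[1,1]*d
    P=np.stack([X,-Y,-d,np.ones_like(d)],-1)@T.T
    P=P[...,:3].copy();P[d<=0]=np.nan
    return P
def pix(n,pt):
    p=arm.camera_params(n);q=p["world_to_cam"]@np.r_[pt,1];K=p["K"]
    return np.array([K[0,0]*q[0]/-q[2]+K[0,2],K[1,1]*-q[1]/-q[2]+K[1,2]])
def circ(P):
    A=np.c_[2*P[:,:2],np.ones(len(P))];s=np.linalg.lstsq(A,(P[:,:2]**2).sum(1),rcond=None)[0]
    return s[:2],np.sqrt(s[2]+s[:2]@s[:2])
def crop(im,u0,u1,v0,v1,f,name):
    cv2.imwrite(name,cv2.resize(im[v0:v1,u0:u1],None,fx=f,fy=f,interpolation=cv2.INTER_CUBIC))
E
python3 - <<'E'
from h import *
im=cv2.imread("pics/top0.png");d=np.load("top0.npy");P=world("top",d)
sm=cv2.imread("pics/scene0.png");Q=world("scene",np.load("scene0.npy"))
a=cv2.resize(im[200:290,215:305],(400,400),interpolation=2);b=cv2.resize(im[225:285,445:505],(400,400),interpolation=2)
c=cv2.resize(sm[235:315,320:420],(400,320),interpolation=2);e=cv2.resize(sm[195:255,130:205],(400,280),interpolation=2)
o=np.zeros((600,800,3),np.uint8);o[:300,:300]=cv2.resize(a,(300,300));o[:300,300:600]=cv2.resize(b,(300,300));o[300:600,:375]=cv2.resize(c,(375,300));o[300:600,400:800]=cv2.resize(e,(400,300));cv2.imwrite("pics/crops0.png",o)
def st(n,R):
    print(n,len(R),"min",R.min(0).round(1),"max",R.max(0).round(1),"med",np.median(R,0).round(1))
for nm,PP,boxes in(("top",P,dict(bowl=(335,412,198,275),cover=(218,300,205,282),clip=(450,505,232,280),fob=(298,335,133,172),ear=(252,283,133,170),horn=(430,470,108,190))),("scene",Q,dict(bowl=(212,290,218,280),cover=(325,415,240,310),clip=(140,188,205,248)))):
    for n,(u0,u1,v0,v1) in boxes.items():
        R=PP[v0:v1,u0:u1].reshape(-1,3);R=R[~np.isnan(R[:,0])]
        print(nm,n,"tablez",np.median(R[abs(R[:,2])<8,2]).round(1))
        st(n,R[R[:,2]>5])
        if n=="bowl":
            r=R[(R[:,2]>55)];print(circ(r),np.median(r[:,2]))
        if n=="cover":
            r=R[(R[:,2]>8)&(R[:,2]<22)]; st("disc",r)
            r=R[(R[:,2]>37)&(R[:,2]<50)]; st("bartop",r)
            r=R[(R[:,2]>60)]; st("card",r)
E
```

```text
top bowl tablez -0.3
bowl 2656 min [385.2 -91.5   5. ] max [566.9  86.7  65.5] med [477.3  -3.9  22.5]
(array([473.94227448,   0.80189846]), np.float64(66.36770562764393)) 58.599432441528165
top cover tablez -0.4
cover 3100 min [368.4 174.6   5. ] max [545.5 362.9 101.2] med [451.  269.8  13.8]
disc 2688 min [376.8 196.5   8.2] max [525.5 344.8  22. ] med [447.1 272.1  13.5]
bartop 207 min [431.7 199.5  37.3] max [487.2 301.2  49.9] med [450.5 272.8  43.1]
card 98 min [456.6 198.5  61.7] max [486.6 257.5 101.2] med [470.8 228.8  90.9]
top clip tablez -0.7
clip 321 min [ 379.2 -318.3    5. ] max [ 486.5 -188.6   35.7] med [ 442.4 -245.1   23.8]
top fob tablez -0.4
fob 438 min [634.6  94.3   5. ] max [724.5 182.   22. ] med [678.5 137.1  13.5]
top ear tablez -0.1
ear 518 min [634.4 228.3   5. ] max [721.2 287.1  32.2] med [672.2 254.1  24.1]
top horn tablez 0.4
horn 367 min [ 599.7 -226.9    5. ] max [ 784.8 -139.4   14.1] med [ 666.6 -187.8    6.3]
scene bowl tablez 0.6
bowl 2481 min [401.9 -66.9   5. ] max [542.3  82.8  64.7] med [453.1  -3.7  36. ]
(array([473.25789987,   3.70915585]), np.float64(66.64940776599744)) 59.24557814126547
scene cover tablez 0.4
cover 3218 min [291.5 181.4   5.1] max [525.9 348.1  99.5] med [468.8 270.6  15.6]
disc 2013 min [291.5 202.8   8.1] max [525.9 348.1  22. ] med [471.5 293.   14.4]
bartop 339 min [429.8 202.1  37.1] max [486.6 303.6  49.9] med [460.7 263.6  43.8]
card 479 min [454.1 200.2  60. ] max [487.  261.   99.5] med [471.2 230.8  80.1]
scene clip tablez 0.4
clip 363 min [ 396.1 -297.4    5.2] max [ 470.7 -201.4   32.9] med [ 444.5 -240.1   21.3]
```

View pics/crops0.png

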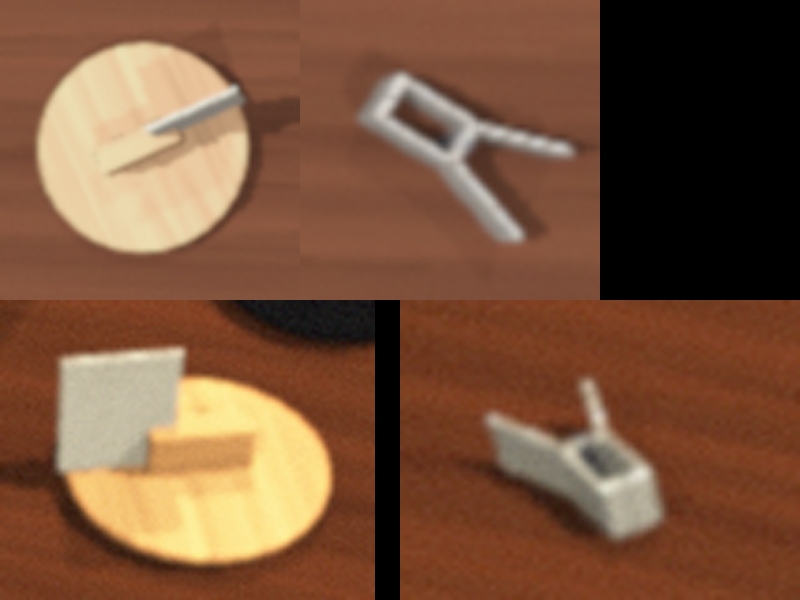

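The crops confirm it: a bamboo disc with a bar and a card (top, card edge near 287,232), and the clip with its jaws at top (462,244) and handle ends at (499,255) and (487,273). Next I'm measuring the exact poses.

```bash
cat > meas.py <<'E'
from h import *
from scipy.optimize import least_squares
def clouds(tag):
    return {n:world(n,np.load(f"{n}{tag}.npy")) for n in("top","scene")}
def roi(P,c,r):
    R=P.reshape(-1,3);R=R[~np.isnan(R[:,0])]
    return R[np.hypot(R[:,0]-c[0],R[:,1]-c[1])<r]
E
python3 - <<'E'
from meas import *
C=clouds("0")
for n in C:
    R=roi(C[n],(450,271),110)
    r=R[(R[:,2]>9)&(R[:,2]<18)&(np.hypot(R[:,0]-450,R[:,1]-271)<82)]
    # boundary: extremes per angle, support function
    # hull-based circle fit
    h=cv2.convexHull(r[:,:2].astype(np.float32))[:,0]
    print(n,"disc hull",circ(h))
    k=R[(R[:,2]>55)];m=k.mean(0);w,v=np.linalg.eigh(np.cov(k[:,:2].T));dv=v[:,1]
    if dv[1]>0:dv=-dv
    t=(k[:,:2]-m[:2])@dv
    print("card mean",m.round(1),"yaw",np.degrees(np.arctan2(dv[1],dv[0])).round(1),"ends",(m[:2]+dv*np.percentile(t,1)).round(1),(m[:2]+dv*np.percentile(t,99)).round(1),"thick sd",np.sqrt(w[0]).round(2), k[:,2].max())
    k=R[(R[:,2]>40)&(R[:,2]<48)];print("bar",cv2.minAreaRect(k[:,:2].astype(np.float32)))
    # bowl
    R=roi(C[n],(473,2),90);k=R[R[:,2]>50];h=cv2.convexHull(k[:,:2].astype(np.float32))[:,0];print("bowl hull",circ(h),circ(k))
    # clip top
    R=roi(C[n],(442,-245),70);k=R[(R[:,2]>22)&(R[:,2]<36)]
    np.save(f"clip_{n}.npy",k)
    o=np.zeros((400,400,3),np.uint8)
    for p in k: cv2.circle(o,(int(200-(p[1]+245)*3.5),int(200-(p[0]-442)*3.5)),2,(255,255,255),-1)
    cv2.imwrite(f"pics/clip_{n}.png",o)
E
python3 -c "
import cv2,numpy as np
cv2.imwrite('pics/clip2.png',np.hstack([cv2.imread('pics/clip_top.png'),cv2.imread('pics/clip_scene.png')]))"
```

```text
top disc hull (array([451.64903304, 270.69558954]), np.float64(74.34141272289949))
card mean [471.5 227.9  83.5] yaw -63.9 ends [457.1 257.3] [485.3 199.7] thick sd 0.9 101.16275298131495
bar ((462.34307861328125, 248.38519287109375), (19.82122230529785, 109.63539123535156), 25.758289337158203)
bowl hull (array([474.18572066,   0.58605513]), np.float64(68.96099788270475)) (array([473.84086401,   0.88129409]), np.float64(65.75071720948888))
scene disc hull (array([449.95777868, 273.32556442]), np.float64(75.2203152830059))
card mean [471.  231.1  77.7] yaw -64.2 ends [456.8 260.5] [485.1 201.9] thick sd 1.42 99.49374233055721
bar ((461.3042297363281, 251.40386962890625), (23.82723045349121, 109.37720489501953), 26.414520263671875)
bowl hull (array([472.24098604,   3.17577046]), np.float64(69.74149025169271)) (array([473.51389497,   3.87600182]), np.float64(66.1390838246925))
```

View pics/clip2.png

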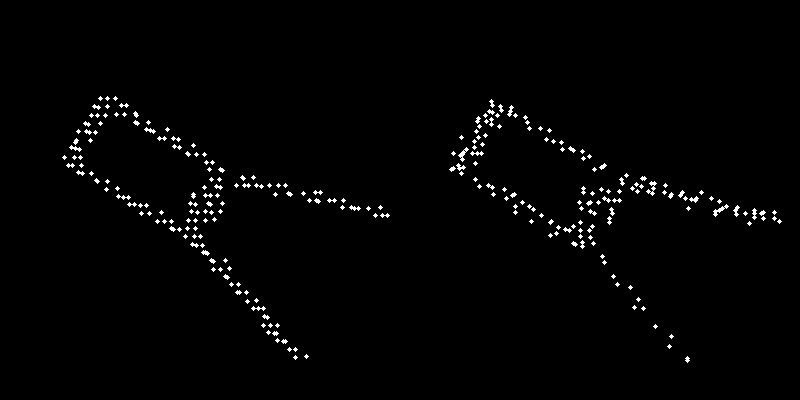

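```bash
cat >> h.py <<'E'
def psi(s=None):
    s=s or arm.read_state();x,y,z,w=s["ee_rot"]
    return np.degrees(np.arctan2(2*(x*y+z*w),1-2*(y*y+z*z)))
def to(target,p=None,frm=None):
    s=arm.read_state();p=psi(s) if p is None else p
    d=np.array(target)-(s["position"] if frm is None else frm);a=np.radians(p)
    t=np.array([d[0]*np.cos(a)+d[1]*np.sin(a),d[0]*np.sin(a)-d[1]*np.cos(a),-d[2]])
    print("tool move mm",t.round(1),"rows@40",np.ceil(abs(t).max()/40));return t
E
python3 - <<'E'
from h import *
print(psi()); to((480,-200,230),-64); to((444.2,285.5,150),-64,(480,-200,230))
E
```

```text
-157.84802691593993
tool move mm [-2.329e+02 -3.855e+02  3.000e-01] rows@40 10.0
tool move mm [-452.1 -180.7   80. ] rows@40 12.0
```

Call:
drive_tool(steps=[[0,0,0,-8.53,0.085],[0,0,0,-8.53,0.085],[0,0,0,-8.53,0.085],[0,0,0,-8.53,0.085],[0,0,0,-8.53,0.085],[0,0,0,-8.53,0.085],[0,0,0,-8.53,0.085],[0,0,0,-8.53,0.085],[0,0,0,-8.53,0.085],[0,0,0,-8.53,0.085],[0,0,0,-8.53,0.085],[0,0,0,0,0.085]])

```text
clock: 1.3
position: [235.7, -578.5, 230.7]
ee_rot: [0.848, -0.53, -0.001, -0.0]
contact_force: [-0.1, -0.3, 0.6]
gripper_width: 84.6
```

Call:
drive_tool(steps=[[-0.0212,-0.035,0,0,0.085],[-0.0212,-0.035,0,0,0.085],[-0.0212,-0.035,0,0,0.085],[-0.0212,-0.035,0,0,0.085],[-0.0212,-0.035,0,0,0.085],[-0.0212,-0.035,0,0,0.085],[-0.0212,-0.035,0,0,0.085],[-0.0212,-0.035,0,0,0.085],[-0.0212,-0.035,0,0,0.085],[-0.0212,-0.035,0,0,0.085],[-0.0212,-0.035,0,0,0.085]])

```text
clock: 2.4
position: [480.2, -198.8, 231.3]
ee_rot: [0.847, -0.531, -0.0, -0.0]
contact_force: [0.2, -1.4, -0.8]
gripper_width: 84.7
```

Call:
drive_tool(steps=[[-0.0348,-0.0139,0.006,0,0.085],[-0.0348,-0.0139,0.006,0,0.085],[-0.0348,-0.0139,0.006,0,0.085],[-0.0348,-0.0139,0.006,0,0.085],[-0.0348,-0.0139,0.006,0,0.085],[-0.0348,-0.0139,0.006,0,0.085],[-0.0348,-0.0139,0.006,0,0.085],[-0.0348,-0.0139,0.006,0,0.085],[-0.0348,-0.0139,0.006,0,0.085],[-0.0348,-0.0139,0.006,0,0.085],[-0.0348,-0.0139,0.006,0,0.085],[-0.0348,-0.0139,0.006,0,0.085],[-0.0348,-0.0139,0.006,0,0.085],[0,0,0,0,0.085],[0,0,0,0,0.085]])

```text
clock: 3.9
position: [443.3, 285.8, 152.7]
ee_rot: [0.848, -0.53, -0.0, 0.001]
contact_force: [-0.6, 0.3, -0.9]
gripper_width: 85.0
```

```bash
python3 - <<'E'
from h import *
s=arm.read_state();print(s["position"],psi(s),s["joints"].round(2)); to((444.2,285.5,28),-64)
im,d=arm.get_image("scene");cv2.imwrite("pics/s1.png",im);crop(im,300,460,150,320,3.5,"pics/s1c.png")
E
```

```text
[443.28522198 285.84506592 152.67779516] -64.06917582011019 [ 0.88  0.29 -0.34 -0.   -0.94 -0.43]
tool move mm [  0.7  -0.7 124.7] rows@40 4.0
```

View pics/s1c.png

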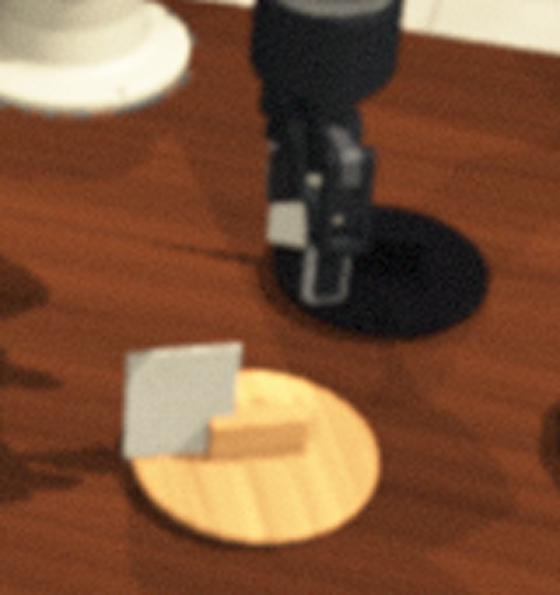

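The jaws straddle the bar line, with the bar at scene (372,274) and the card at (352,265). I'm going down.

Call:
drive_tool(steps=[[0.0007,-0.0007,0.03,0,0.085],[0,0,0.03,0,0.085],[0,0,0.03,0,0.085],[0,0,0.015,0,0.085],[0,0,0.01,0,0.085],[0,0,0.008,0,0.085],[0,0,0,0,0.085],[0,0,0,0,0.085]])

```text
clock: 4.75
position: [445.2, 285.3, 31.0]
ee_rot: [0.848, -0.53, 0.0, -0.001]
contact_force: [0.1, 0.5, 0.4]
gripper_width: 85.1
```

```bash
python3 - <<'E'
from h import *
to((444.2,285.5,28),-64)
im,d=arm.get_image("scene");crop(im,300,460,150,320,3.5,"pics/s2c.png")
im,d=arm.get_image("top");crop(im,200,320,190,300,5,"pics/t2c.png")
E
```

```text
tool move mm [-0.7  0.8  3. ] rows@40 1.0
```

View pics/s2c.png

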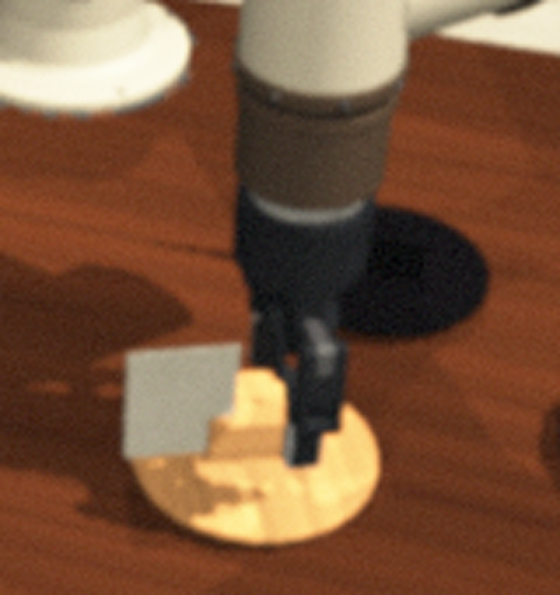

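The finger sits beside the bar's rear half and the card is clear of the body. I'll close, then lift slightly.

Call:
drive_tool(steps=[[0,0,0.002,0,0.085],[0,0,0,0,0.01],[0,0,0,0,0.01],[0,0,0,0,0.01],[0,0,0,0,0.01],[0,0,0,0,0.01],[0,0,0,0,0.01],[0,0,0,0,0.01],[0,0,0,0,0.01],[0,0,0,0,0.01]])

```text
clock: 5.85
position: [444.7, 285.1, 28.5]
ee_rot: [0.848, -0.53, 0.0, -0.0]
contact_force: [-2.6, 0.6, 4.8]
gripper_width: 18.4
```

Call:
drive_tool(steps=[[0,0,-0.003,0,0.01],[0,0,-0.005,0,0.01],[0,0,-0.012,0,0.01],[0,0,-0.015,0,0.01],[0,0,-0.015,0,0.01],[0,0,-0.015,0,0.01],[0,0,-0.015,0,0.01],[0,0,-0.015,0,0.01],[0,0,-0.015,0,0.01],[0,0,0,0,0.01],[0,0,0,0,0.01]])

```text
clock: 6.95
position: [444.5, 284.9, 138.5]
ee_rot: [0.848, -0.53, -0.0, -0.0]
contact_force: [-0.2, -1.2, -2.0]
gripper_width: 18.3
```

```bash
python3 - <<'E'
from h import *
s=arm.read_state();print(s["position"],psi(s),s["contact_force"],s["wrist_torque"])
im,d=arm.get_image("scene");crop(im,280,460,120,290,3.3,"pics/s3c.png")
np.save("scene3.npy",d)
im,d=arm.get_image("top");cv2.imwrite("pics/top3.png",im);np.save("top3.npy",d)
E
```

```text
[444.48690921 284.93022016 138.46829664] -64.0299799608464 [-0.22611943 -1.21267806 -2.04233334] [-0.03825215  0.05736815 -0.01648051]
```

View pics/s3c.png

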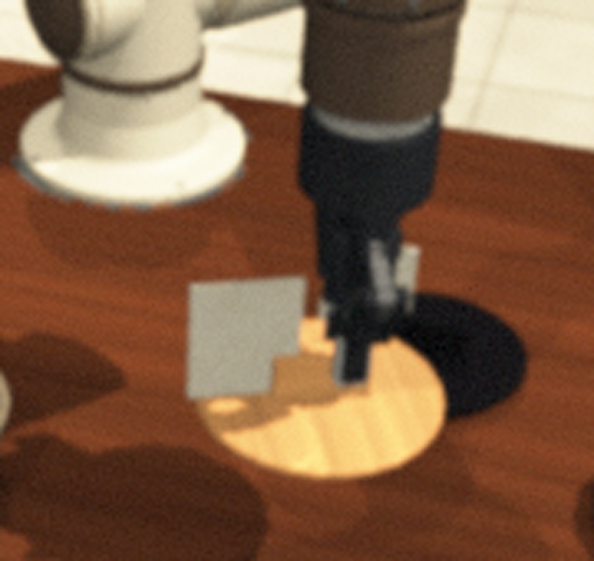

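```bash
python3 - <<'E'
from meas import *
C=clouds("3")
for n in C:
    R=roi(C[n],(452,270),76)
    r=R[(R[:,2]>112)&(R[:,2]<134)]
    for _ in range(4):
        A=np.c_[r[:,:2]-[452,270],np.ones(len(r))];c=np.linalg.lstsq(A,r[:,2],rcond=None)[0];e=r[:,2]-A@c;r=r[abs(e)<3]
    print(n,len(r),"tilt deg",np.degrees(c[:2]).round(2),"z",c[2].round(1))
    h=cv2.convexHull(r[:,:2].astype(np.float32))[:,0];print(circ(h))
E
```

```text
top 1692 tilt deg [0.   0.07] z 122.7
(array([452.46901735, 271.09858547]), np.float64(74.12098437287648))
scene 1633 tilt deg [-0.15 -0.03] z 124.4
(array([453.11035094, 273.26244802]), np.float64(72.95030716949627))
```

Held level within 0.2°. I'm moving it over the bowl.

Call:
drive_tool(steps=[[0.008,0.0032,0,0,0.01],[0.0184,0.0068,0,0,0.01],[0.022,0.0087,0,0,0.01],[0.022,0.0087,0,0,0.01],[0.022,0.0087,0,0,0.01],[0.022,0.0087,0,0,0.01],[0.022,0.0087,0,0,0.01],[0.022,0.0087,0,0,0.01],[0.022,0.0087,0,0,0.01],[0.022,0.0087,0,0,0.01],[0.022,0.0087,0,0,0.01],[0.018,0.0067,0,0,0.01],[0.01,0.004,0,0,0.01],[0,0,0,0,0.01],[0,0,0,0,0.01],[0,0,0,0,0.01]])

```text
clock: 8.65
position: [466.3, 15.2, 138.3]
ee_rot: [0.848, -0.53, 0.0, -0.0]
contact_force: [-0.8, -0.0, -1.8]
gripper_width: 18.1
```

```bash
python3 - <<'E'
from h import *
to((466.2,14.7,138.5),-64)
im,d=arm.get_image("scene");np.save("scene4.npy",d);a=im
im,d=arm.get_image("top");np.save("top4.npy",d)
o=np.zeros((420,800,3),np.uint8);o[:,:400]=cv2.resize(a[140:300,180:332],(400,420),interpolation=2);o[:,400:]=cv2.resize(im[170:300,310:434],(400,420),interpolation=2);cv2.imwrite("pics/c4.png",o)
from meas import *
C=clouds("4")
for n in C:
    R=roi(C[n],(474,2),80);r=R[(R[:,2]>116)&(R[:,2]<130)]
    h=cv2.convexHull(r[:,:2].astype(np.float32))[:,0];print(n,circ(h),len(r))
E
```

```text
tool move mm [ 0.4  0.3 -0.2] rows@40 1.0
top (array([465.64486158,  -2.30789964]), np.float64(65.54422046464579)) 520
scene (array([472.82867919,   3.68385188]), np.float64(75.73042570201247)) 1702
```

View pics/c4.png

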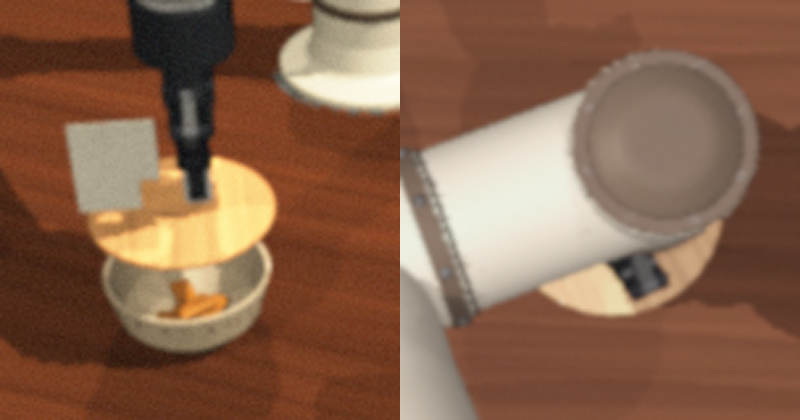

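The cover is centred over the bowl: scene fit (472.8,3.7) against bowl (473.3,3.7). Lowering.

Call:
drive_tool(steps=[[0,0,0.008,0,0.01],[0,0,0.012,0,0.01],[0,0,0.012,0,0.01],[0,0,0.01,0,0.01],[0,0,0.006,0,0.01],[0,0,0.004,0,0.01],[0,0,0.002,0,0.01],[0,0,0.001,0,0.01],[0,0,0,0,0.01],[0,0,0,0,0.01],[0,0,0,0,0.01]])

```text
clock: 9.85
position: [466.6, 14.9, 83.6]
ee_rot: [0.848, -0.53, 0.0, -0.0]
contact_force: [-0.0, -0.3, -2.1]
gripper_width: 18.7
```

Call:
drive_tool(steps=[[0,0,0.001,0,0.01],[0,0,0.001,0,0.01],[0,0,0,0,0.01],[0,0,0,0,0.01]])

```text
clock: 10.25
position: [466.3, 14.8, 81.3]
ee_rot: [0.848, -0.53, -0.0, 0.0]
contact_force: [0.1, -0.5, -1.8]
gripper_width: 18.5
```

Call:
drive_tool(steps=[[0,0,0.001,0,0.01],[0,0,0,0,0.01],[0,0,0,0,0.01]])

```text
clock: 10.55
position: [466.5, 14.9, 80.5]
ee_rot: [0.848, -0.53, 0.0, -0.0]
contact_force: [-0.4, -0.2, 1.2]
gripper_width: 18.2
```

Call:
drive_tool(steps=[[0,0,0.0007,0,0.01],[0,0,0,0,0.01],[0,0,0,0,0.01]])

```text
clock: 10.85
position: [466.6, 14.9, 80.5]
ee_rot: [0.848, -0.53, 0.0, -0.0]
contact_force: [-2.2, 1.1, 6.6]
gripper_width: 18.7
```

```bash
python3 - <<'E'
from h import *
s=arm.read_state();print(s["position"],s["contact_force"],s["wrist_torque"])
im,d=arm.get_image("scene");np.save("scene5.npy",d);crop(im,190,330,180,300,4,"pics/s5.png")
P=world("scene",d).reshape(-1,3);P=P[~np.isnan(P[:,0])]
r=P[(np.hypot(P[:,0]-473,P[:,1]-3)<78)&(P[:,2]>58)&(P[:,2]<74)]
for _ in range(4):
    A=np.c_[r[:,:2]-[473,3],np.ones(len(r))];c=np.linalg.lstsq(A,r[:,2],rcond=None)[0];e=r[:,2]-A@c;r=r[abs(e)<3]
print(len(r),np.degrees(c[:2]),c[2])
E
```

```text
[466.56782107  14.87773167  80.51942887] [-2.22929928  1.12958075  6.63774153] [ 0.1988784   0.86576595 -0.03603361]
1543 [-0.08051743 -0.20975561] 66.46932790355218
```

View pics/s5.png

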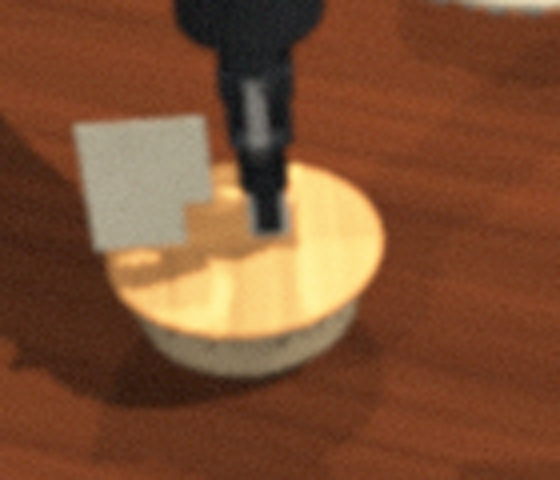

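Disc top is at 66.5 (66 expected), tilt is at most 0.2°, so it's seated. Releasing and lifting straight up.

Call:
drive_tool(steps=[[0,0,0,0,0.03],[0,0,0,0,0.04],[0,0,0,0,0.06],[0,0,0,0,0.085],[0,0,0,0,0.085],[0,0,0,0,0.085],[0,0,-0.01,0,0.085],[0,0,-0.03,0,0.085],[0,0,-0.04,0,0.085],[0,0,-0.04,0,0.085],[0,0,-0.02,0,0.085]])

```text
clock: 12.0
position: [467.9, 15.0, 224.2]
ee_rot: [0.848, -0.53, 0.003, -0.002]
contact_force: [0.6, 0.5, 0.1]
gripper_width: 84.8
```

```bash
python3 - <<'E'
from h import *
s=arm.read_state();print(s["position"],psi(s))
to((440,-200,220.5),-64); to((423.3,-274.5,60),-121,(440,-200,220.5))
E
```

```text
[467.86648216  15.03230979 224.24154722] -63.96863274779973
tool move mm [181.1 119.3   3.7] rows@40 5.0
tool move mm [ 72.5 -24.1 160.5] rows@40 5.0
```

Call:
drive_tool(steps=[[0.0181,0.0119,0,0,0.085],[0.0362,0.0239,0,0,0.085],[0.0362,0.0239,0,0,0.085],[0.0362,0.0239,0,0,0.085],[0.0362,0.0239,0,0,0.085],[0.0182,0.0118,0,0,0.085],[0,0,0,8.14,0.085],[0,0,0,8.14,0.085],[0,0,0,8.14,0.085],[0,0,0,8.14,0.085],[0,0,0,8.14,0.085],[0,0,0,8.14,0.085],[0,0,0,8.16,0.085],[0,0,0,0,0.085],[0,0,0,0,0.085]])

```text
clock: 13.5
position: [438.5, -200.3, 220.1]
ee_rot: [-0.494, 0.87, -0.0, 0.0]
contact_force: [-0.5, -0.5, 0.2]
gripper_width: 85.3
```

```bash
python3 - <<'E'
from h import *
s=arm.read_state();print(s["position"],psi(s))
a,d=arm.get_image("scene");np.save("scene6.npy",d);cv2.imwrite("pics/scene6.png",a)
b,d=arm.get_image("top");np.save("top6.npy",d);cv2.imwrite("pics/top6.png",b)
cv2.imwrite("pics/c6.png",np.hstack([a[100:400,100:500],b[100:400,280:640]]))
from meas import *
C=clouds("6")
for n in C:
    R=roi(C[n],(474,2),110)
    r=R[(R[:,2]>60)&(R[:,2]<71)&(np.hypot(R[:,0]-474,R[:,1]-2)<82)]
    h=cv2.convexHull(r[:,:2].astype(np.float32))[:,0];print(n,"disc",circ(h),np.median(r[:,2]))
    k=R[R[:,2]>108];m=k.mean(0);w,v=np.linalg.eigh(np.cov(k[:,:2].T));dv=v[:,1]*(-1 if v[1,1]>0 else 1)
    t=(k[:,:2]-m[:2])@dv;print("card",len(k),m.round(1),"yaw",np.degrees(np.arctan2(dv[1],dv[0])).round(1),"free end",(m[:2]+dv*np.percentile(t,99)).round(1),"inner",(m[:2]+dv*np.percentile(t,1)).round(1),"zmax",k[:,2].max())
E
```

```text
[ 438.46537488 -200.28717692  220.10355425] -120.83751739255067
top disc (array([474.85282754,   2.08471388]), np.float64(74.26694219647598)) 65.42590150516298
card 8071 [435.4 -32.1 562.7] yaw -48.1 free end [487.5 -90. ] inner [390.   18.4] zmax 609.9084743619594
scene disc (array([473.77234456,   3.84251542]), np.float64(75.36390382418614)) 66.39047948136658
card 4097 [484.2 -25.2 466.7] yaw -80.8 free end [ 496.7 -102.7] inner [474.6  34.3] zmax 550.2492879223009
```

View pics/c6.png

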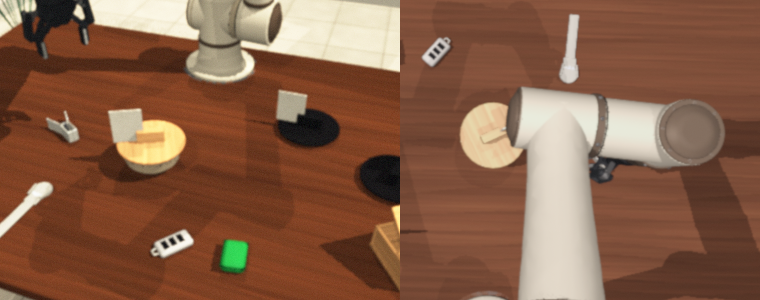

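Cover seated and released at about (474.3,3), and the clip is untouched. Rechecking the card edge, then moving above the clip handles.

```bash
python3 - <<'E'
from meas import *
C=clouds("6")
n="scene"
R=roi(C[n],(474,2),110);k=R[(R[:,2]>85)&(R[:,2]<155)]
k=k[abs((k[:,0]-474)*np.sin(np.radians(-64))-(k[:,1]-3)*np.cos(np.radians(-64)))<15]
m=k.mean(0);w,v=np.linalg.eigh(np.cov(k[:,:2].T));dv=v[:,1]*(-1 if v[1,1]>0 else 1)
t=(k[:,:2]-m[:2])@dv;print("card",len(k),m.round(1),"yaw",np.degrees(np.arctan2(dv[1],dv[0])).round(1),"free end",(m[:2]+dv*np.percentile(t,99)).round(1),"inner",(m[:2]+dv*np.percentile(t,1)).round(1),"z",k[:,2].max())
to((423.3,-274.5,70),-121)
E
```

```text
card 1030 [490.  -27.2 113.6] yaw -66.8 free end [507.  -67.1] inner [464.8  31.6] z 151.19698398720163
tool move mm [ 71.4 -25.2 149.9] rows@40 4.0
```

Call:
drive_tool(steps=[[0.0119,-0.0042,0.0125,0,0.085],[0.0238,-0.0084,0.025,0,0.085],[0.0238,-0.0084,0.035,0,0.085],[0.0119,-0.0042,0.035,0,0.085],[0,0,0.03,0,0.085],[0,0,0.0125,0,0.085],[0,0,0,0,0.085],[0,0,0,0,0.085]])

```text
clock: 14.4
position: [423.2, -274.9, 69.4]
ee_rot: [-0.493, 0.87, 0.0, -0.0]
contact_force: [0.7, 0.3, 0.7]
gripper_width: 84.9
```

```bash
python3 - <<'E'
from h import *
to((423.3,-274.5,3),-121);print(psi())
a,d=arm.get_image("scene");b,d=arm.get_image("top")
cv2.imwrite("pics/c7.png",np.hstack([cv2.resize(a[130:270,90:230],(400,400),interpolation=2),cv2.resize(b[210:300,430:520],(400,400),interpolation=2)]))
E
```

```text
tool move mm [-0.4  0.1 66.4] rows@40 2.0
-120.984655866518
```

View pics/c7.png

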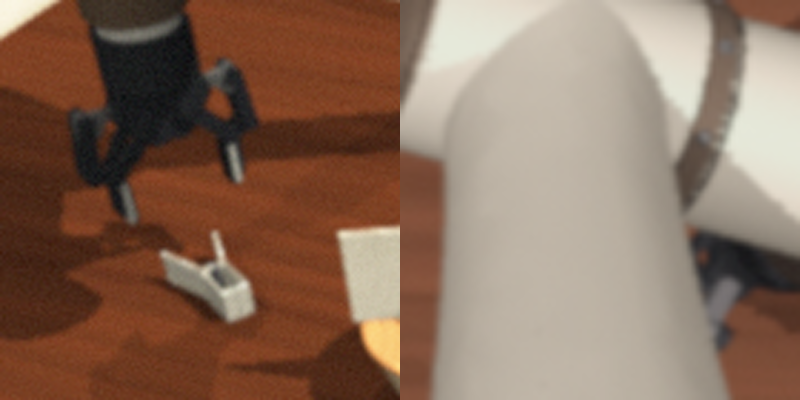

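The fingers (scene crop tips 130,218 and 237,180) straddle the handle ends (163,252 and 215,235), aligned with the clip. Descending.

Call:
drive_tool(steps=[[0,0,0.01,0,0.085],[0,0,0.02,0,0.085],[0,0,0.02,0,0.085],[0,0,0.01,0,0.085],[0,0,0.005,0,0.085],[0,0,0,0,0.085],[0,0,0,0,0.085]])

```text
clock: 15.2
position: [423.9, -274.6, 5.2]
ee_rot: [-0.493, 0.87, -0.0, 0.0]
contact_force: [0.0, -0.2, -0.0]
gripper_width: 84.9
```

```bash
python3 - <<'E'
from h import *
to((423.3,-274.5,3),-121)
a,d=arm.get_image("scene")
crop(a,110,220,160,260,6,"pics/c8.png")
E
```

```text
tool move mm [0.2 0.6 2.2] rows@40 1.0
```

View pics/c8.png

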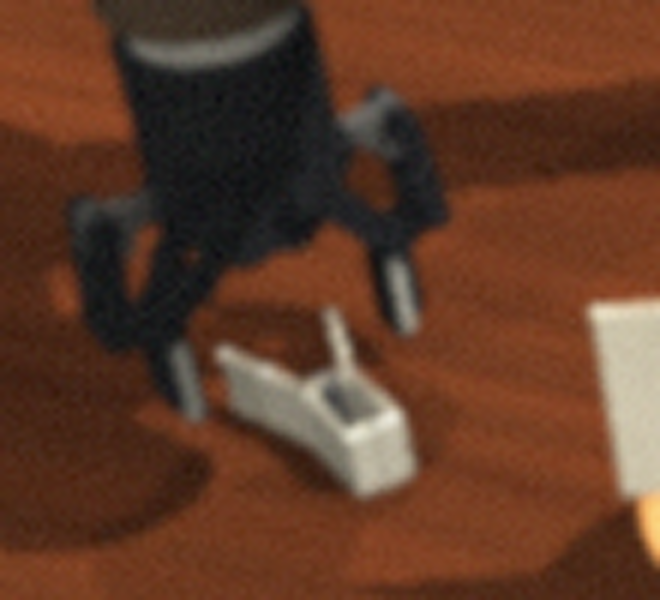

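Call:
drive_tool(steps=[[0,0,0.002,0,0.06],[0,0,0,0,0.05],[0,0,0,0,0.046],[0,0,0,0,0.042],[0,0,0,0,0.038],[0,0,0,0,0.034],[0,0,0,0,0.03],[0,0,0,0,0.026],[0,0,0,0,0.022],[0,0,0,0,0.018],[0,0,0,0,0.012],[0,0,0,0,0.012],[0,0,0,0,0.012],[0,0,0,0,0.012],[0,0,0,0,0.012]])

```text
clock: 16.75
position: [424.7, -275.1, 4.5]
ee_rot: [-0.493, 0.87, -0.001, 0.001]
contact_force: [-0.8, 0.4, 12.1]
gripper_width: 19.4
```

```bash
python3 - <<'E'
from h import *
print(arm.read_state()["contact_force"])
a,d=arm.get_image("scene")
crop(a,110,220,160,260,6,"pics/c9.png")
E
```

```text
[-0.75006161  0.42877415 12.13199363]
```

View pics/c9.png

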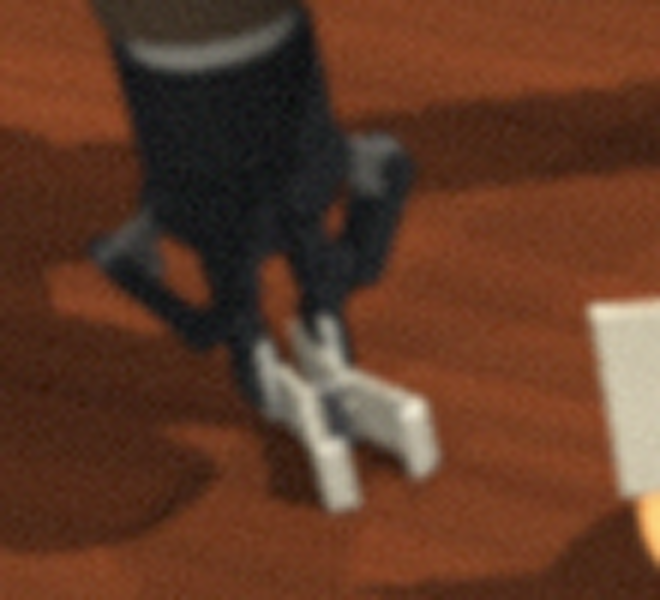

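The clip is wide open with its jaws at crop (340,490) and (425,455). Lifting.

Call:
drive_tool(steps=[[0,0,-0.002,0,0.012],[0,0,-0.004,0,0.012],[0,0,-0.01,0,0.012],[0,0,-0.02,0,0.012],[0,0,-0.025,0,0.012],[0,0,-0.025,0,0.012],[0,0,-0.025,0,0.012],[0,0,-0.025,0,0.012],[0,0,-0.02,0,0.012],[0,0,-0.01,0,0.012],[0,0,0,0,0.012],[0,0,0,0,0.012]])

```text
clock: 18.0
position: [422.7, -274.1, 167.8]
ee_rot: [-0.492, 0.87, 0.001, -0.0]
contact_force: [0.2, -0.4, -0.8]
gripper_width: 19.3
```

```bash
python3 - <<'E'
from h import *
s=arm.read_state();print(s["position"],psi(s))
a,d=arm.get_image("scene");np.save("scene10.npy",d);cv2.imwrite("pics/scene10.png",a)
b,d=arm.get_image("top");np.save("top10.npy",d);cv2.imwrite("pics/top10.png",b)
cv2.imwrite("pics/c10.png",np.hstack([cv2.resize(a[100:240,100:240],(400,400),interpolation=2),cv2.resize(b[190:310,400:520],(400,400),interpolation=2)]))
P=world("scene",d) if 0 else world("scene",np.load("scene10.npy"))
R=P.reshape(-1,3);R=R[~np.isnan(R[:,0])]
# clip frame wrt TCP : u = clip forward dir = -tool x
a_=np.radians(psi(s)+180);u=np.array([np.cos(a_),np.sin(a_)]);v=np.array([-u[1],u[0]])
D=R-s["position"];U=D[:,:2]@u;V=D[:,:2]@v
m=(abs(V)<40)&(U>12)&(U<110)&(abs(D[:,2])<60)
print(m.sum());k=np.c_[U,V,D[:,2]][m]
print(k.min(0).round(1),k.max(0).round(1))
f=k[k[:,0]>60];
for sgn in(1,-1):
    q=k[k[:,1]*sgn>0]; far=q[q[:,0]>np.percentile(q[:,0],99)-5];print(sgn,"tip region: u max",np.percentile(q[:,0],99).round(1),far.mean(0).round(1),"v range",far[:,1].min().round(1),far[:,1].max().round(1),"z",np.percentile(far[:,2],[2,98]).round(1))
E
```

```text
[ 422.66266483 -274.10663548  167.82760659] -121.02394250259098
544
[ 12.  -39.6  -4.6] [80.5 39.7 60. ]
1 tip region: u max 78.1 [75.6 19.2 11.8] v range 13.8 25.4 z [-3.  26.7]
-1 tip region: u max 78.9 [ 76.3 -15.2  11.5] v range -21.8 -10.0 z [-1.7 25. ]
```

View pics/c10.png

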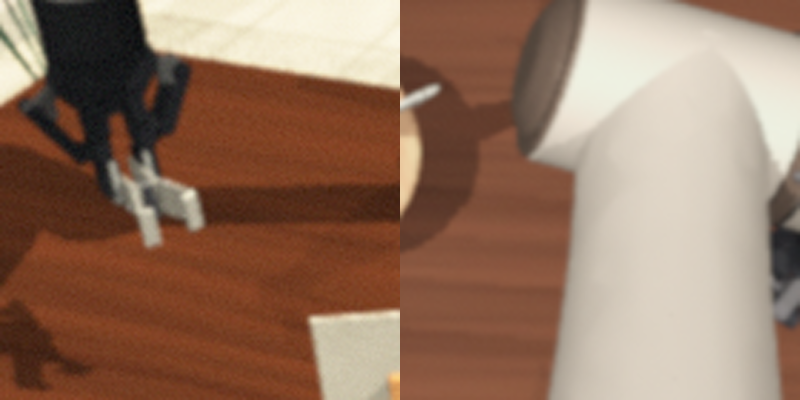

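Clip held open: tips about 77 mm ahead of the TCP, gap about 24, centre height TCP+12. Turn to card yaw, then pre-approach outside the edge.

Call:
drive_tool(steps=[[0,0,0,-6,0.012],[0,0,0,-8,0.012],[0,0,0,-8,0.012],[0,0,0,-8,0.012],[0,0,0,-8,0.012],[0,0,0,-8,0.012],[0,0,0,-7,0.012],[0,0,0,-4,0.012],[0,0,0,0,0.012],[0,0,0,0,0.012]])

```text
clock: 19.1
position: [422.9, -274.3, 167.8]
ee_rot: [0.848, -0.531, -0.001, 0.0]
contact_force: [-0.8, -0.0, -0.8]
gripper_width: 19.2
```

```bash
python3 - <<'E'
from h import *
s=arm.read_state();print(s["position"],psi(s),s["joints"].round(2))
to((562,-175.6,140),psi(s))
E
```

```text
[ 422.94857911 -274.33776288  167.76597963] -64.10323026603862 [-0.25  0.24 -0.38 -0.   -0.96  0.7 ]
tool move mm [ -28.1 -168.2   27.8] rows@40 5.0
```

Call:
drive_tool(steps=[[-0.0014,-0.0082,0.0014,0,0.012],[-0.0033,-0.02,0.0033,0,0.012],[-0.0046,-0.0275,0.0046,0,0.012],[-0.0046,-0.0275,0.0046,0,0.012],[-0.0046,-0.0275,0.0046,0,0.012],[-0.0046,-0.0275,0.0046,0,0.012],[-0.0033,-0.02,0.0033,0,0.012],[-0.0017,-0.01,0.0014,0,0.012],[0,0,0.01,0,0.012],[0,0,0.02,0,0.012],[0,0,0.01,0,0.012],[0,0,0.003,0,0.012],[0,0,0,0,0.012],[0,0,0,0,0.012]])

```text
clock: 20.5
position: [562.5, -175.9, 98.6]
ee_rot: [0.848, -0.53, 0.001, -0.0]
contact_force: [0.7, -0.0, -1.1]
gripper_width: 19.0
```

```bash
cat > chk.py <<'E'
import sys
from meas import *
tag=sys.argv[1]
s=arm.read_state();print(s["position"],psi(s),s["gripper_width"])
a,d=arm.get_image("scene");np.save(f"scene{tag}.npy",d);cv2.imwrite(f"pics/scene{tag}.png",a)
b,e=arm.get_image("top");np.save(f"top{tag}.npy",e);cv2.imwrite(f"pics/top{tag}.png",b)
cv2.imwrite(f"pics/c{tag}.png",np.hstack([cv2.resize(a[150:270,160:300],(467,400),interpolation=2),cv2.resize(b[190:290,340:420],(320,400),interpolation=2)]))
for n,dd in(("scene",d),("top",e)):
    R=world(n,dd).reshape(-1,3);R=R[~np.isnan(R[:,0])]
    # card frame: centre edge (508.7,-69,109), u = into card, v
    u=np.array([-.4384,.8988]);v=np.array([-u[1],u[0]])
    D=R-[508.7,-69,109];U=D[:,:2]@u;V=D[:,:2]@v
    k=np.c_[U,V,D[:,2]]
    m=(abs(V)<45)&(U>-95)&(U<70)&(D[:,2]>-45)&(D[:,2]<44);k=k[m]
    print(n,len(k))
    o=np.zeros((400,680,3),np.uint8)
    for p in k: cv2.circle(o,(int((p[0]+95)*4),int(200-p[1]*4)),2,(255,255,255) if abs(p[2])<13 else ((0,0,255) if p[2]>0 else (120,60,0)),-1)
    cv2.imwrite(f"pics/plan_{n}{tag}.png",o)
    np.save(f"k_{n}{tag}.npy",k)
E
python3 chk.py 11; python3 - <<'E'
from h import *
to((562,-175.6,97),-64); to((535.7,-121.7,97),-64)
E
```

```text
[ 562.47762503 -175.89520275   98.55722646] -64.02356367509273 19.040564777089195
scene 1935
top 317
tool move mm [-0.4  0.5  1.7] rows@40 1.0
tool move mm [-60.3   0.5   1.7] rows@40 2.0
```

View pics/c11.png

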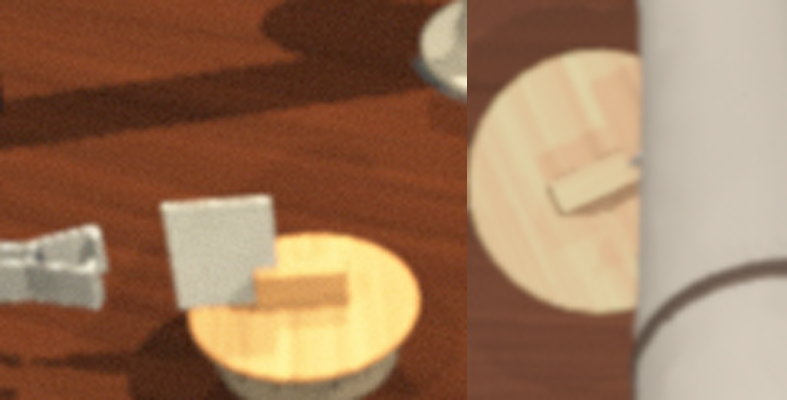

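View pics/plan_scene11.png

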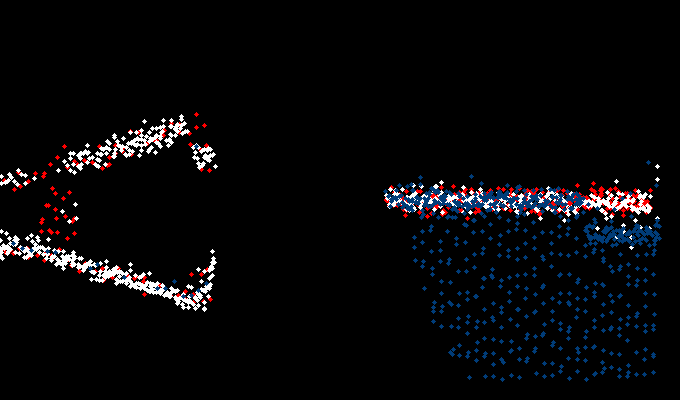

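The jaws face the card edge at the right height. In plan view (scene cloud) the tips are around v=+8 and -12.5 and the card face is around 0. I'll measure the offset more precisely.

```bash
python3 - <<'E'
import numpy as np
for n in("scene","top"):
    k=np.load(f"k_{n}11.npy")
    c=k[(k[:,0]>3)&(k[:,0]<45)&(k[:,2]>5)&(abs(k[:,1])<8)]
    if len(c): print(n,"card v med",np.median(c[:,1]).round(2),"slope deg",np.degrees(np.polyfit(c[:,0],c[:,1],1)[0]).round(2),"umin",np.percentile(c[:,0],1).round(1),len(c),"zmax",k[(k[:,0]>3)][:,2].max())
    t=k[(k[:,0]>-47)&(k[:,0]<-30)]
    for sg in(1,-1):
        q=t[t[:,1]*sg>0]
        if len(q)>5: 
            e=q[q[:,0]>-46]
            print(n,sg,len(e),"v inner..outer",np.sort(e[:,1])[[0,2,-3,-1]].round(1),"u max",np.percentile(e[:,0],98).round(1),"z",np.percentile(e[:,2],[2,50,98]).round(1))
    lo=k[(k[:,0]>-88)&(k[:,0]<-52)&(k[:,1]<0)];up=k[(k[:,0]>-78)&(k[:,0]<-52)&(k[:,1]>4)]
    for nm,l in(("lo",lo),("up",up)):
        if len(l)>20:
            p=np.polyfit(l[:,0],l[:,1],1);print(nm,"slope",np.degrees(np.arctan(p[0])).round(1),"at -45:",np.polyval(p,-45).round(1))
E
```

```text
scene card v med -0.22 slope deg -0.11 umin 3.8 294 zmax 41.7145829757294
scene 1 30 v inner..outer [ 7.5  8.1 18.  21.3] u max -41.4 z [-13.    3.9  17.2]
scene -1 40 v inner..outer [-27.4 -26.4 -15.6 -12.8] u max -41.6 z [-14.2   3.3  15.9]
lo slope -21.0 at -45: -26.4
up slope 17.0 at -45: 19.0
lo slope 11.0 at -45: -0.9
```

View pics/scene11.png

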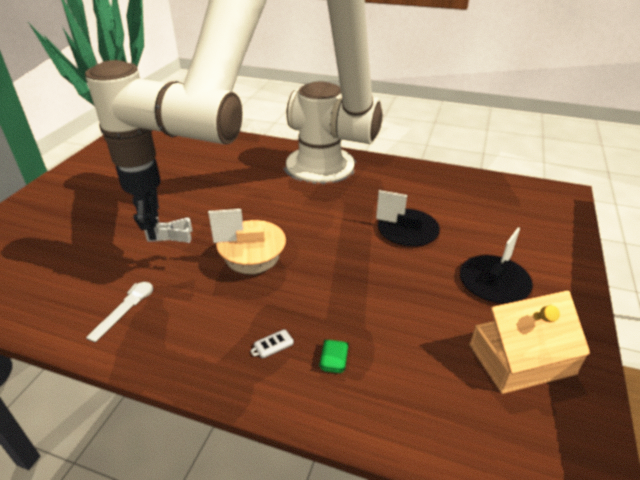

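Call:
drive_tool(steps=[[-0.003,0.0035,0.0015,0,0.012],[-0.008,0,0,0,0.012],[-0.01,0,0,0,0.012],[-0.006,0,0,0,0.012],[-0.003,0,0,0,0.012],[0,0,0,0,0.012],[0,0,0,0,0.012],[0,0,0,0,0.012]])

```text
clock: 21.4
position: [546.1, -150.2, 96.3]
ee_rot: [0.848, -0.53, 0.0, -0.0]
contact_force: [-0.2, 0.7, 0.1]
gripper_width: 19.0
```

```bash
python3 chk.py 12; python3 - <<'E'
import numpy as np
k=np.load("k_scene12.npy")
c=k[(k[:,0]>-5)&(k[:,0]<45)&(k[:,2]>5)&(abs(k[:,1])<6)];print("card",np.median(c[:,1]),np.percentile(c[:,0],1),c[:,0].min())
t=k[(k[:,0]>-20)&(k[:,0]<-8)]
for sg in(1,-1):
    e=t[t[:,1]*sg>0];print(sg,len(e),np.sort(e[:,1])[[0,2,-3,-1]].round(1),np.percentile(e[:,0],98).round(1),np.percentile(e[:,2],[2,98]).round(1))
E
```

```text
[ 546.06946298 -150.1604275    96.32522422] -64.01395001609089 18.95027854886516
scene 2231
top 214
card -0.17783448836377921 1.9713377219982355 1.5774802702813338
1 43 [10.9 11.6 22.8 25.3] -11.4 [-13.7  13.2]
-1 65 [-24.4 -23.7 -11.2  -9.8] -11.3 [-15.8  14. ]
```

View pics/c12.png

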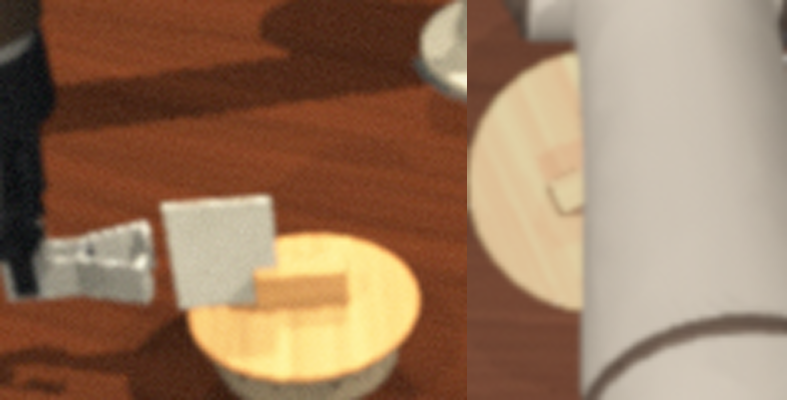

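View pics/plan_scene12.png

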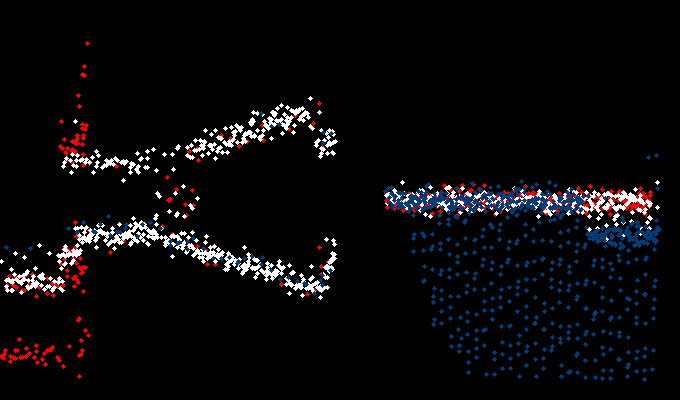

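Tips are now at v=+11 and -10, with the card near +1.3, so it's centred. Slow advance of 31 mm.

Call:
drive_tool(steps=[[-0.003,0.0003,0,0,0.012],[-0.005,0,0,0,0.012],[-0.006,0,0,0,0.012],[-0.006,0,0,0,0.012],[-0.005,0,0,0,0.012],[-0.004,0,0,0,0.012],[-0.002,0,0,0,0.012],[0,0,0,0,0.012],[0,0,0,0,0.012],[0,0,0,0,0.012]])

```text
clock: 22.5
position: [532.2, -122.4, 96.3]
ee_rot: [0.848, -0.53, 0.0, -0.0]
contact_force: [0.4, 0.7, -0.8]
gripper_width: 19.0
```

```bash
python3 chk.py 13; python3 - <<'E'
import numpy as np
from h import arm
s=arm.read_state();print(s["contact_force"],s["wrist_torque"])
k=np.load("k_scene13.npy")
c=k[(k[:,0]>25)&(k[:,0]<45)&(k[:,2]>5)&(abs(k[:,1])<6)];print("card",np.median(c[:,1]))
t=k[(k[:,0]>5)&(k[:,0]<25)&(abs(k[:,2])<14)]
print(np.percentile(t[t[:,1]<-8][:,0],98), np.percentile(t[t[:,1]<-8][:,1],[2,98]),np.percentile(t[t[:,1]<-8][:,2],[2,98]))
q=t[t[:,1]>6];print(len(q),q[:,1].min() if len(q) else 0)
E
cd pics; python3 -c "
import cv2;a=cv2.imread('scene13.png');cv2.imwrite('z13.png',cv2.resize(a[190:275,170:290],None,fx=6.5,fy=6.5,interpolation=2))"
```

```text
[ 532.15202909 -122.43183256   96.31109118] -64.01661534623317 19.020769039591165
scene 2040
top 190
[ 0.48812422 -0.13422113 -0.99091456] [-0.042921   -0.00285194  0.02152511]
card -0.2635069215047178
19.67413337883631 [-23.33621829 -11.56424207] [-13.72698209  13.10857976]
0 0
```

View pics/z13.png

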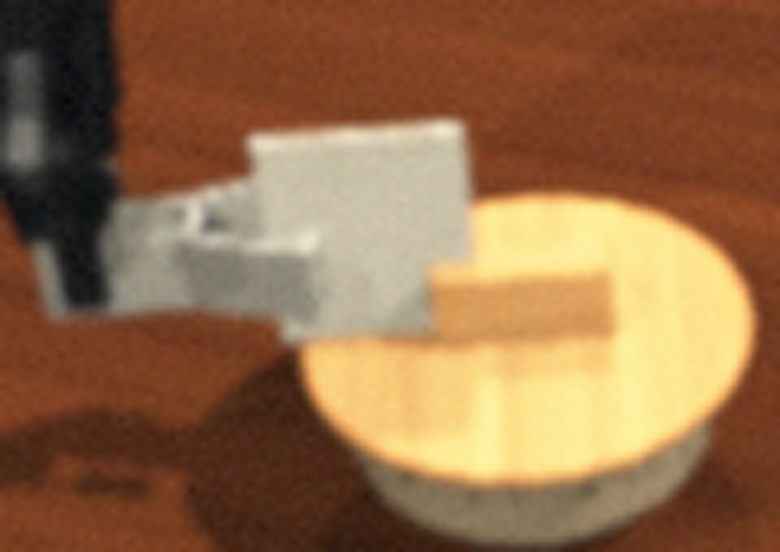

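View pics/plan_scene13.png

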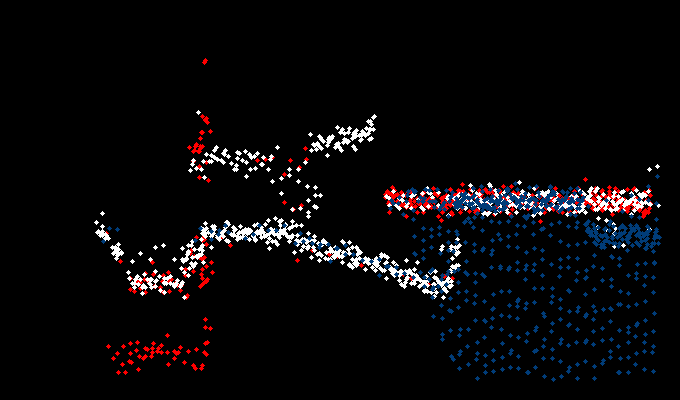

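The jaws are around the card edge, about 18 mm past it. The near jaw is about 10 mm off the face, the far jaw is behind the card, and no contact force shows. The card hasn't shifted, so I'm handing in.

```bash
python3 - <<'E'
from h import arm
print(arm.job_done())
E
```

```text
the job is handed in; nothing more can be done
None
```

The bamboo cover is seated on the bowl and released. The clip is held wide open around the card's free edge, ready for the second note. I handed the job in at about 22.6 s of the 64 s allowed.

- **Cover:** With the cover lowered and still held, the disc top measured 66.5 mm (66 expected) with tilt of 0.2° or less. After release it was centred on the bowl to within about 2 mm, and its height agreed to about 1 mm.
- **Clip:** The jaw tips are about 18 mm past the card edge and about half-way up the card. The near jaw is about 10 mm from the card face, and the wrist force is about 1 N, with no sign of contact. The card did not move during the approach.
- **Bystanders:** The fob, earbud case, shoehorn and black look-alikes were not approached, and looked unmoved in the last full picture I viewed, just before the final approach.

**Disagreements and limits:**
- The two cameras disagreed by about 3 mm in y. I used averages or offsets within one camera.
- The first clip alignment was about 3.5 mm off centre across the card. I corrected it before going in.
- In the final picture the card hides the far jaw tip. Its clearance of about 9 mm comes from the measurement just before the last advance.
- The gripper read 19 mm where 22 was expected. It also read 18.4 on the 20 mm bar, so I put part of this down to its offset. The tips measured about 21 mm apart, against about 24 expected at the stop.

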